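# Set the extension leg of a saw work support and lock its cam lever

### The arm

A 6-joint arm with a two-finger parallel gripper is mounted at the origin on the work surface. World frame = base frame: x ahead of the robot, y to its left, z up, the work surface at z = 0. Lengths are in m, angles in degrees, forces in N, time in s.
With the tool pointing down it reaches from about 0.35 to 1 m from the base axis. Payload 7.1 kg.
Tool frame: the origin (TCP) lies at the very end of the fingers, on their centre line; the grasp point (between the pads) lies 19 mm behind it; z points along the fingers, y is the direction in which the jaws open and shut (so a half turn about z gives the same grasp; the last joint's range is limited). The gripper opens to 85 mm and grips with 20 to 120 N. Pads are 22 mm wide; open, the fingers measure 114 mm over their backs; the gripper's body (76 mm by 85 mm) begins 54 mm behind the grasp point. The pads swing forward as they close: fully open they stand 13 mm farther back than shut.
Start: joints at [-64.458, 24.242, 93.386, -0, 62.372, -1.089], TCP at [0.28, -0.559, 0.231] pointing down, gripper open.
Joint ranges: [-172.04, 172.04], [-51.8, 120.97], [4.93, 147.93], [-75.15, 255.16], [6.16, 154.13], [-145.62, 145.62]. Speed limits (degrees/s): [136.94, 136.94, 172.46, 180, 180, 180].

### API

Orientations are given as [roll, pitch, yaw] about the fixed x, y, z axes, in that order (R = Rz(yaw) Ry(pitch) Rx(roll)).
In Python, from plant import robot gives the robot as it stands. Calls block until the motion is done:
- robot.move_pose(position, orientation): joint-space move of the TCP to a pose.
- robot.move_linear(position, rotation=None, velocity=0.15, stop_force=None): straight line of the TCP; rotation=None keeps the orientation; velocity is the mean speed in m/s. With stop_force (N) it stops when the force on the tool has changed by that much, and returns True; else False.
- robot.move_joints(angles): joint-space move.
- robot.move_gripper(opening): finger opening in m; the grip force is fixed at half the most; returns when the fingers have stopped.
- robot.hold(seconds).
- robot.solve_ik(position, orientation): joint angles nearest the present ones, or None.
- robot.get_image(name): name is "scene" or "top"; returns a dict with "frame" (400x640x3 uint8, red, green, blue), "fx", "fy", "cx", "cy" (pixels), "eye" and "attitude" of the camera in the world. Camera axes: x right, y down, z forward; pixel columns grow to the right and rows downward; lengths in m; the calibration is good to about 2 mm. A picture is of the moment at which its call begins. There is no depth.
A pose or a line that the arm cannot do raises robot.Unreachable and nothing moves.
- robot.job_done(): hands the job in, once; it reports no verdict.
Trained networks look in a picture, given as the dict that the camera call returned (one of the last four; its "shot" number tells which), for a name from the list of things; names that differ only in an ending like _2 or _b are one class to them, and where a whole thing is asked for, a point or a joint stands for the part that bears it (a point fixed in the world has none). Each returns a list of dicts, best first, with "conf" (0 to 1); they miss things now and then, are a little off and sometimes report something else, mostly with a low value. They report only what shows in the picture. A call takes as long as a camera call.
- robot.search_frame(picture, target): "at" ([x, y, z] in m, in the coordinates of the camera as it stood for that picture, good to about 4 mm: the middle of the surface that is visible of it).
- robot.landmark_of(picture, target): "at" ([x, y, z] in m, in the coordinates of the camera as it stood for that picture, good to about 4 mm: a listed point, or the origin of a listed thing).
Readings, each from a call of its own:
- robot.read_time_s(): time.
- robot.read_joint_positions(): joint angles.
- robot.read_qd(): joint speeds.
- robot.read_joint_efforts(): joint torques, N m.
- robot.read_tcp_pos(): TCP position.
- robot.read_tool_rot(): TCP orientation.
- robot.read_ft_force(): force on the tool from outside, world axes, zero at the start.
- robot.read_torque(): the same for the moment, N m.
- robot.read_width(): finger opening in m.
Only numpy, scipy, OpenCV 4.12 (cv2) and the standard library are available. Lean on these libraries where they do the work, as an engineer would, in place of code of your own. Each camera call takes 0.05 s, during which the arm holds its last target.

### The job

Pull the spring-loaded leg of the blue work support out by its steel cross handle until its white index fin is level with the yellow length mark (within 5 mm), and, while holding it there, slide the red cam lever along the handle fully home against the leg's black end block. Do not push the lever home before the leg is at the mark, leave the other things on the counter alone, and finish still holding the leg by the handle at the mark: do not let go.

Things in the scene. Friction and masses are not known exactly. Their poses are not given: they have to be found in the camera images.
- stand: Work support fixed to the counter: grey base plate 70 x 620 x 10 mm, blue square sleeve 44 mm wide, at most 96 mm high. Origin on the counter under the sleeve's mouth, on the leg's centre line; z up. Sleeve runs 310 mm along its +y, the leg comes out along its -y, the cross handle points along its +x. Beyond x = 35 mm only bare counter lies under the handle. Position and yaw vary.
- leg (a joint): How far the leg is pulled out, in m: 0 = fully in (start), 0.18 = stop. A return spring pulls it back in with about 3 N when in and 6 N when fully out; let go, it runs back in.
- handle (a point): Point on the steel cross handle's axis, 130 mm from the leg's centre line (x = 0.130 in the stand's frame); moves with the leg. Level bar 14 x 14 mm, axis 70 mm high, from the black end block (reaches x = 18 mm, 40 mm tall) to a black cap at x = 177 to 183 mm, 22 mm tall. With the leg in, its axis is at the stand's y = -50 mm. Pinch it from above; a pinch can be slid along it.
- cam (a joint): How far the red cam lever stands from home, in m: 0 = home, against the end block; 0.06 = stop. It starts 0.042 to 0.056 open, slides along the handle with about 2.5 N of friction and stays where it is left.
- cam_center (a point): Centre of the red cam lever: a block threaded on the handle, 26 mm along it, 50 mm across, 34 mm tall, centred on the bar (thumb lever rises 34 mm above the bar's axis); 31 mm + cam from the leg's centre line. It sticks out 18 mm on both sides of the bar, so fingers straddling or pinching the bar outside it (towards the cap) push it home as they move along the bar towards the leg.
- index (a point): Middle of the white index fin (34 mm tall, 10 mm wide, 4 mm thick) on the robot's side of the leg's end block; it lies on the handle's line, 40 mm from the leg's centre line on the side away from the handle. Moves with the leg.
- mark_top (a point): Middle of the upper part of the yellow length mark: an upright yellow blade, 12 mm wide and 4 mm thick, top at 104 mm, on the aluminium scale beside the leg, on the side away from the handle. Stays put. The leg is at the mark when index and mark_top have the same y in the stand's frame.
- mark (a joint): Where the yellow mark stands, in m, read like leg: the leg is at the mark when leg equals mark. 0.08 to 0.15.
- battery_a: Bystander: black cordless-tool battery, 115 x 75 x 62 mm; origin under its centre, on the counter. Leave it alone.
- battery_b: Bystander: black cordless-tool battery, 115 x 75 x 62 mm; origin under its centre, on the counter. Leave it alone.
- glue: Bystander: yellow bottle, 44 mm across, 110 mm tall; origin under its centre, on the counter. Leave it alone.
- carton: Bystander: cardboard box with a green band, 100 x 70 x 45 mm; origin under its centre, on the counter. Leave it alone.
- screwdriver: Bystander: screwdriver lying down; origin under its centre, on the counter. Leave it alone.
- tape: Bystander: orange ring lying flat, 90 mm across, 24 mm tall; origin under its centre, on the counter. Leave it alone.

How it is judged:
By the outcome, as a careful person would: the job done as asked, in the order asked, and still so for the second after the job is handed in, while the arm keeps its last pose, push and grip.
It also fails if it takes over 45 s, if anything falls off the work surface, if the arm or the gripper's body presses on something with over 40 N, if the wrist force passes 120 N, or if a joint passes its speed limit or range.

## Working session

There is one attempt and no reset: what is moved stays moved. The work goes in short steps, each a Python script; the robot and the scene stay as the last script left them, time stands still between calls to the robot, and variables do not carry over. Pictures are saved under pics/ and viewed, and the job is handed in when it is done.

```bash
mkdir -p pics; ls
cat > h.py <<'E'
import numpy as np, cv2
from scipy.spatial.transform import Rotation as R
from plant import robot
def pic(cam,name):
    p=robot.get_image(cam); cv2.imwrite(f'pics/{name}.png',p['frame'][:,:,::-1]); return p
def Rc(p):
    a=np.array(p['attitude'],float)
    return a if a.shape==(3,3) else R.from_euler('xyz',a,degrees=True).as_matrix()
def w(p,at): return Rc(p)@np.array(at)+np.array(p['eye'])
E
python3 - <<'E'
from h import *
for c in ('scene','top'):
    p=pic(c,c+'1'); print(c,{k:v for k,v in p.items() if k!='frame'})
    for t in ('handle','cam_center','index','mark_top','stand'):
        for d in robot.landmark_of(p,t)[:2]: print(t,round(d['conf'],2),w(p,d['at']).round(4))
print(robot.read_tool_rot(),robot.read_time_s(),robot.read_width())
E
```

```text
pics
scene {'fx': 397.0520166839201, 'fy': 397.0520166839201, 'cx': 322.41483226343007, 'cy': 200.90668372076468, 'eye': array([ 1.51063972, -0.46454157,  0.93658656]), 'attitude': array([-128.55051175,   -0.35982135,   62.64647248]), 'shot': 1}
cam_center 0.62 [0.5462 0.066  0.0658]
index 0.9 [0.4293 0.0336 0.0902]
mark_top 0.41 [ 0.4444 -0.089   0.0872]
stand 0.63 [0.4521 0.0932 0.0023]
stand 0.43 [0.4673 0.612  0.001 ]
top {'fx': 371.4072453266824, 'fy': 371.4072453266824, 'cx': 313.49531103250644, 'cy': 200.86681959769265, 'eye': array([0.46985459, 0.02201155, 1.2907297 ]), 'attitude': array([-1.74735938e+02,  7.91516083e-04, -8.87766438e+01]), 'shot': 2}
handle 0.56 [0.5932 0.0782 0.0715]
cam_center 0.68 [ 7.391e-01 -2.057e-01 -2.000e-04]
cam_center 0.44 [0.5501 0.0656 0.073 ]
index 0.69 [0.4323 0.0381 0.0906]
index 0.21 [ 7.253e-01  1.079e-01 -2.000e-04]
mark_top 0.7 [ 0.7272  0.1063 -0.0018]
mark_top 0.62 [ 0.443  -0.0955  0.0897]
stand 0.92 [ 0.4581  0.0939 -0.001 ]
[ 1.79998230e+02 -1.27797680e-03  2.66324088e+01] 0.6 0.0853712060865109
```

View pics/scene1.png

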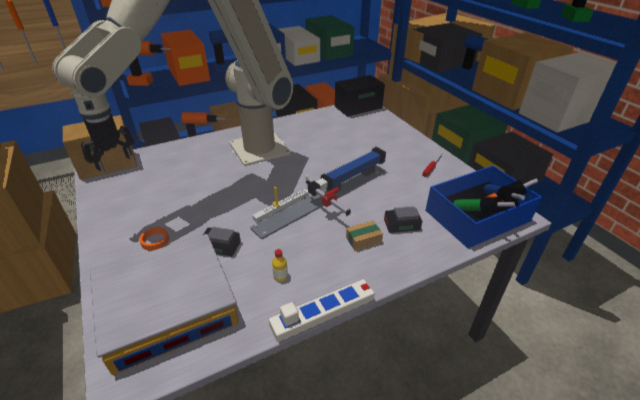

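View pics/top1.png

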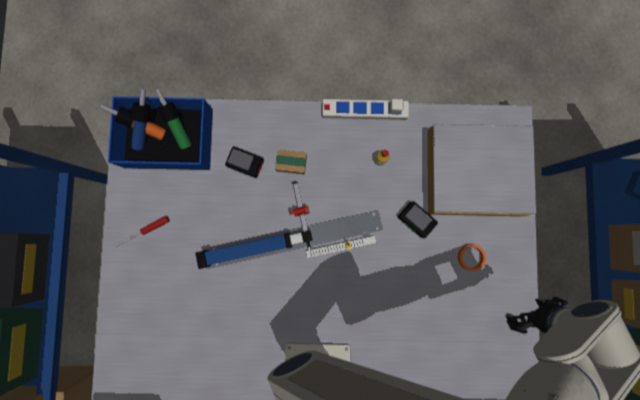

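The top view shows the sleeve at about (200–300, 238–260), the red cam at (299,210), the handle cap at (295,185), the yellow mark at (349,245) and the carton at (291,160). In the scene view the mark is at (276,196) and the fin near (312,186). I'll refine the stand frame from repeated measurements.

Run:
```python
from h import *
from collections import defaultdict
D=defaultdict(list)
for i in range(4):
  for c in ('scene','top'):
    p=pic(c,c+'2')
    for t in ('handle','cam_center','index','mark_top','stand'):
        for d in robot.landmark_of(p,t):
            q=w(p,d['at'])
            if abs(q[0]-.5)<.15 and -.15<q[1]<.15: D[t].append((c,q,d['conf']))
for t in D:
    for c in('scene','top'):
        a=np.array([q for cc,q,_ in D[t] if cc==c]); 
        if len(a): print(t,c,len(a),np.median(a,0).round(4),a.std(0).round(4))
for c,b in(('scene',(230,150,170,110)),('top',(270,170,130,100))):
    im=cv2.imread(f'pics/{c}2.png');x,y,ww,hh=b
    cv2.imwrite(f'pics/{c}2z.png',cv2.resize(im[y:y+hh,x:x+ww],None,fx=4.5 if c=='scene' else 6,fy=4.5 if c=='scene' else 6,interpolation=cv2.INTER_CUBIC))
```

```text
handle scene 4 [0.5896 0.0757 0.07  ] [0.001  0.0008 0.0011]
handle top 6 [0.5931 0.0767 0.069 ] [0.0705 0.0163 0.0279]
cam_center scene 5 [0.5453 0.0659 0.0675] [0.0492 0.0674 0.0281]
cam_center top 5 [0.5503 0.0645 0.0734] [0.0164 0.0054 0.002 ]
index scene 4 [0.4268 0.0361 0.0893] [0.0005 0.0014 0.0014]
index top 5 [0.4312 0.0407 0.0886] [0.0485 0.0101 0.0064]
mark_top scene 5 [ 0.442  -0.09    0.0886] [0.0066 0.0506 0.0008]
mark_top top 4 [ 0.4454 -0.0922  0.0874] [0.0021 0.0015 0.0013]
stand scene 4 [0.4524 0.0942 0.0037] [0.0005 0.001  0.0008]
stand top 4 [ 0.4583  0.0936 -0.0016] [0.0015 0.0013 0.001 ]
```

View pics/scene2z.png

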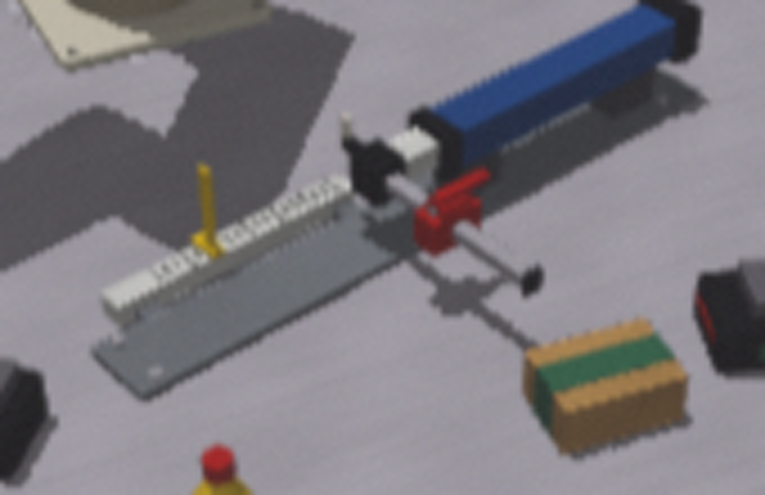

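View pics/top2z.png

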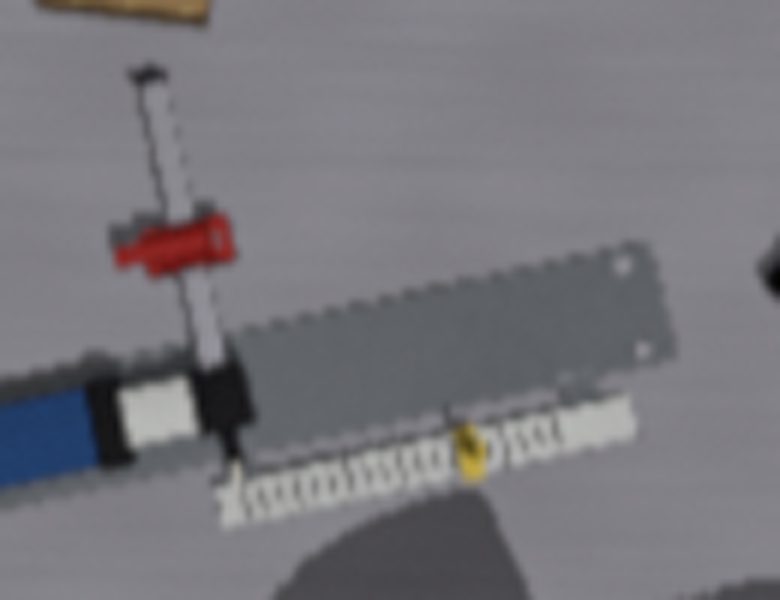

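```bash
cat >> h.py <<'E'
YAW=13.6
ux=np.array([np.cos(np.radians(YAW)),np.sin(np.radians(YAW)),0]); uy=np.array([-ux[1],ux[0],0])
E
python3 - <<'E'
from h import *
g=np.array([0.591,0.0765,0])+0.010*ux
robot.move_pose((g+[0,0,.22]).tolist(),[180,0,YAW])
print(robot.read_joint_positions())
print(robot.move_linear((g+[0,0,.13]).tolist(),stop_force=8))
pic('scene','s3');pic('top','t3')
print(robot.read_tcp_pos(),robot.read_time_s())
im=cv2.imread('pics/s3.png')[130:260,230:400]; cv2.imwrite('pics/s3z.png',cv2.resize(im,None,fx=4.5,fy=4.5,interpolation=cv2.INTER_CUBIC))
E
```

```text
[ 6.28011790e+00  2.33845187e+01  9.64121482e+01 -1.01557579e-02
  6.01973264e+01  8.27418154e+01]
False
[0.60168996 0.07888309 0.13124778] 6.375
```

View pics/s3z.png

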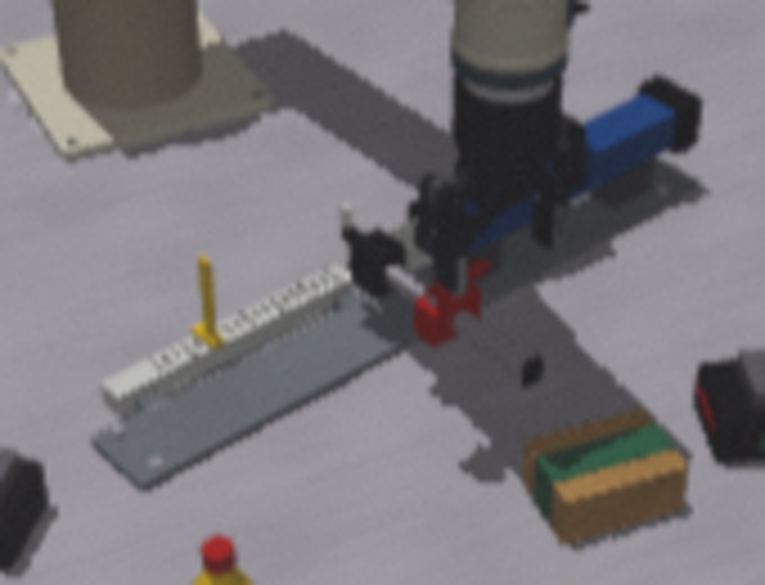

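View pics/t3.png

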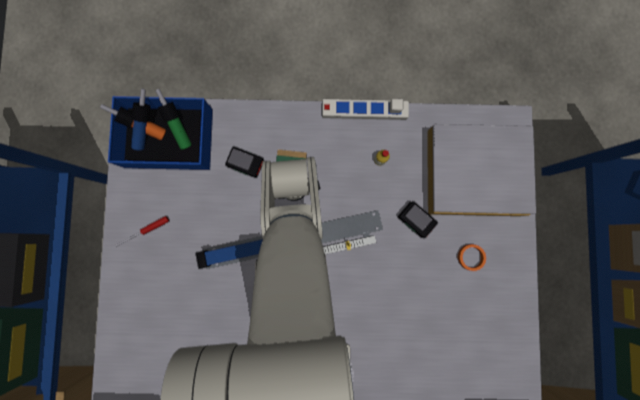

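The scene view shows the gripper above the handle with fingers at zoomed (455,280) and (543,235), straddling it. The top camera is blocked by the arm. The fin (346,213) and mark (205,285) stay visible in the scene view. Next I descend and close.

Run:
```python
from h import *
p0=np.array(robot.read_tcp_pos())
t=p0.copy(); t[2]=0.053
print(robot.move_linear(t.tolist(),velocity=.08,stop_force=6))
print(robot.read_tcp_pos(),robot.read_ft_force())
robot.move_gripper(0.0)
print(robot.read_width(),robot.read_tcp_pos(),robot.read_ft_force(),robot.read_time_s())
p=pic('scene','s4')
for n in('index','mark_top'):
  for d in robot.landmark_of(p,n): print(n,d['conf'],w(p,d['at']))
im=cv2.imread('pics/s4.png')[130:260,230:400]; cv2.imwrite('pics/s4z.png',cv2.resize(im,None,fx=4.5,fy=4.5,interpolation=cv2.INTER_CUBIC))
```

```text
False
[0.6021401  0.0789242  0.05347999] [-0.04885467 -0.03883635 -0.75639974]
0.013502239521444267 [0.60219365 0.07699261 0.05339096] [  1.08692543 -10.45349326   2.75521899] 8.1417
index 0.6 [0.42543882 0.03620144 0.0882507 ]
mark_top 0.63 [ 0.44189099 -0.09523641  0.08506366]
```

View pics/s4z.png

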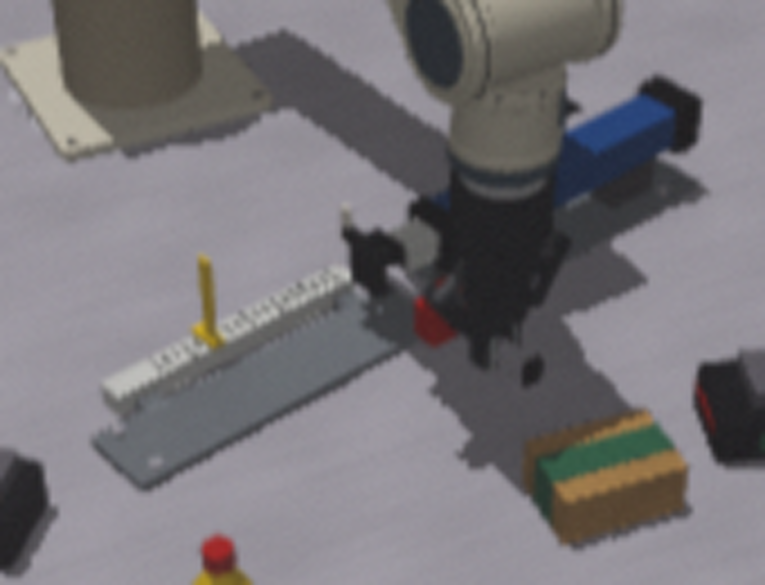

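The grip is good: width 13.5 mm, matching the bar. Now I pull most of the way and look again.

Run:
```python
from h import *
p0=np.array(robot.read_tcp_pos()); np.save('p0.npy',p0)
print(robot.move_linear((p0-0.110*uy).tolist(),velocity=.05,stop_force=40))
robot.hold(.2)
print((np.array(robot.read_tcp_pos())-p0)@uy,robot.read_width(),robot.read_ft_force(),robot.read_time_s())
D=[]
for i in range(3):
  p=pic('scene','s5')
  a=robot.landmark_of(p,'index');b=robot.landmark_of(p,'mark_top')
  for n,l in(('i',a),('m',b)):
    for d in l[:2]: q=w(p,d['at']);print(n,round(d['conf'],2),q.round(4),(q@uy).round(4))
im=cv2.imread('pics/s5.png')[160:240,240:340]; cv2.imwrite('pics/s5z.png',cv2.resize(im,None,fx=7,fy=7,interpolation=cv2.INTER_CUBIC))
im=cv2.imread('pics/s5.png')[130:260,230:400]; cv2.imwrite('pics/s5w.png',cv2.resize(im,None,fx=4.5,fy=4.5,interpolation=cv2.INTER_CUBIC))
```

```text
False
-0.10913557651783456 0.012830234147666975 [0.08323297 5.75643593 1.10144789] 10.8833
i 0.77 [ 0.4513 -0.0716  0.0869] -0.1758
m 0.42 [ 0.4419 -0.0911  0.0867] -0.1924
i 0.63 [ 0.4526 -0.0708  0.0878] -0.1752
m 0.37 [ 0.4401 -0.0903  0.0887] -0.1912
i 0.61 [0.4673 0.6141 0.0043] 0.487
m 0.41 [ 0.4431 -0.0904  0.0869] -0.192
```

View pics/s5z.png

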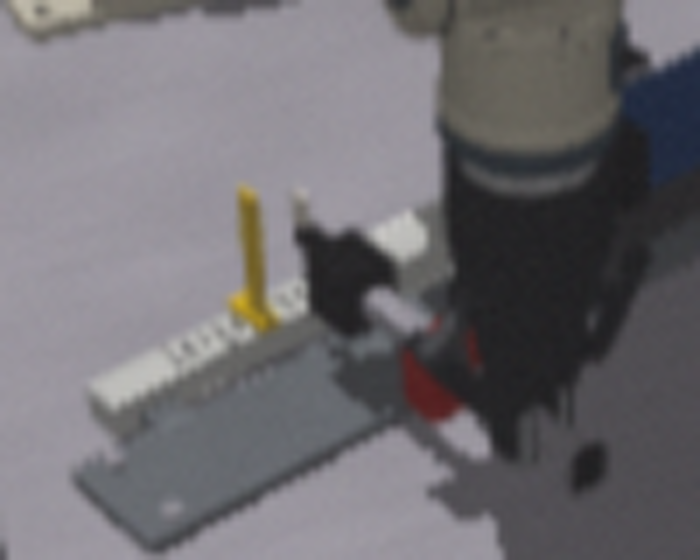

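View pics/s5w.png

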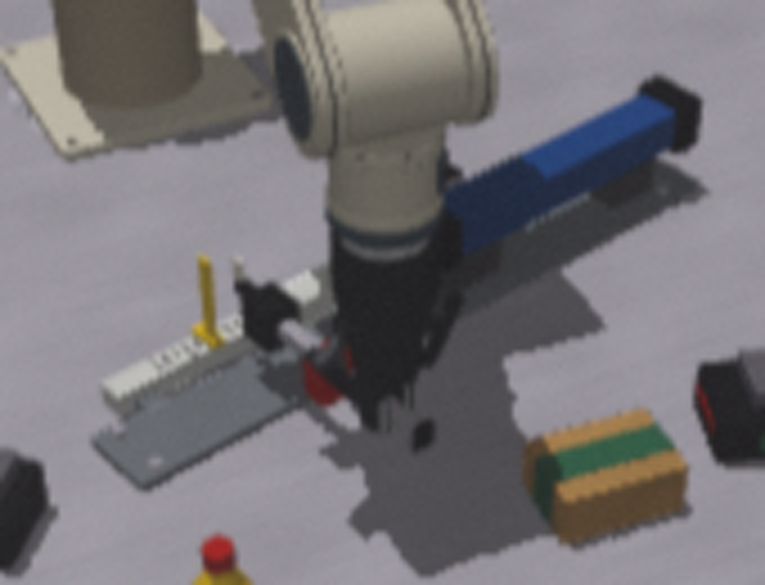

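```bash
cat >> h.py <<'E'
def ray(p,u,v,z):
    d=Rc(p)@np.array([(u-p['cx'])/p['fx'],(v-p['cy'])/p['fy'],1]); e=np.array(p['eye']); return e+d*(z-e[2])/d[2]
def proj(p,X):
    c=Rc(p).T@(np.array(X)-np.array(p['eye'])); return np.array([p['cx']+p['fx']*c[0]/c[2],p['cy']+p['fy']*c[1]/c[2]])
E
python3 - <<'E'
from h import *
p=robot.get_image('scene'); f=p['frame'].astype(int)
np.set_printoptions(linewidth=200)
print('R-B'); print((f[183:208,270:290,0]-f[183:208,270:290,2]))
print('sum'); print(f[183:208,278:290].sum(2)//3)
E
```

```text
R-B
[[ -4  -5  -3  -3  -5  -5  -6  -5  -5  -3  -4  -5  -4  -4  -3  -3  -4  -4  -6  -3]
 [ -3  -3  -5  -4  -5  -4  -5  -3  -5  -5  -5  -5  -5  -5  -3  -3  -5  -4  -5  -4]
 [ -4  -6  -5  -4   0   1  -4  -4  -4  -3  -4  -5  -5  -5  -4  -5  -4  -5  -5  -6]
 [ -5  -4  -4   3  38  25   4  -3  -4  -4  -5  -4  -1  -3  -5  -5  -4  -5  -5  -4]
 [ -5  -4  -3   8  75  81  41  -1  -3  -4  -4   0   6   4  -3  -4  -4  -5  -4  -5]
 [ -3  -4  -2   7  71  98  59   3  -4  -5  -3   1   9   7  -2  -6  -4  -4  -5  -4]
 [ -4  -4  -3   4  59  77  55  11  -2  -3  -3  -1   8   7   0  -5  -4  -4  -5  -4]
 [ -3  -5  -4   2  49  73  59  18  -2  -4  -4  -1   8   8   1  -4  -4  -5  -4  -4]
 [ -5  -4  -5   2  45  71  60  20  -1  -3  -4  -1   6   6   0  -3  -4  -5  -6  -4]
 [ -3  -5  -4   1  45  72  64  29  -1  -4  -5  -4   2   4   1  -2  -5  -4  -4  -3]
 [ -4  -3  -5   1  42  72  67  35  -1  -5  -5  -5   0   0   0  -2  -2  -3  -2  -1]
 [ -4  -3  -4  -2  32  69  67  38   0  -5  -3  -5  -1  -3  -2   1  -2  -2   0  -2]
 [ -5  -4  -4  -1  24  67  69  37  -2  -3  -4  -3  -3  -3  -2  -1  -1  -2  -2  -2]
 [ -4  -4  -4  -4
[... 1559 characters left out ...]
142  76  42  38  42  43  52  49  42]
 [150 151 152 148 118  70  41  39  40  39  38  38]
 [149 153 153 152 143  85  43  41  40  39  38  39]
 [148 153 154 153 146 102  45  39  38  38  37  39]
 [147 152 153 154 149 109  47  36  37  37  38  38]
 [149 153 154 156 156 104  46  35  35  37  37  39]
 [150 157 165 173 169 136  56  35  34  36  36  36]
 [158 169 175 176 146 142  58  37  35  36  35  36]
 [156 160 150 174 155 139  57  39  34  36  38  36]
 [148 165 156 152 176 162  66  36  35  37  35  37]
 [124 168 176 165 160 140  74  47  38  35  36  37]
 [ 94 126 149 144 121 103  88  75  49  37  38  34]
 [ 86  96 107 103 102  99  96  92  73  53  39  36]
 [ 95  95  98  99 100  98  97  92  87  77  59  41]]
```

Run:
```python
from h import *
p=robot.get_image('scene')
m=ray(p,274.9,186.1,.104)
for z in(.102,.105,.108):
    i=ray(p,282.4,186.5,z); print(z,i.round(4),'rem',((i-m)@uy).round(4),'dx',((i-m)@ux).round(4))
print(m)
tcp=np.array(robot.read_tcp_pos()); print('tcp->fin pred',(tcp-0.18*ux)[:2], 'yaw check', tcp)
```

```text
0.102 [ 0.4464 -0.0671  0.102 ] rem 0.0202 dx 0.0168
0.105 [ 0.4502 -0.0686  0.105 ] rem 0.0179 dx 0.0202
0.108 [ 0.4541 -0.07    0.108 ] rem 0.0156 dx 0.0236
[ 0.43483708 -0.09072524  0.104     ]
tcp->fin pred [ 0.45317586 -0.07136223] yaw check [ 0.62812884 -0.02903665  0.05342799]
```

Run:
```python
from h import *
p0=np.load('p0.npy')
print(robot.move_linear((p0-0.1265*uy).tolist(),velocity=.03,stop_force=40))
robot.hold(.2)
print((np.array(robot.read_tcp_pos())-p0)@uy,robot.read_width(),robot.read_ft_force(),robot.read_time_s())
for c in('scene','scene','scene','top','top'):
  p=pic(c,'s6' if c=='scene' else 't6')
  for n in('index','mark_top'):
    for d in robot.landmark_of(p,n)[:2]: q=w(p,d['at']);print(c,n,round(d['conf'],2),q.round(4),(q@uy).round(4))
im=cv2.imread('pics/s6.png')[170:220,250:320]; cv2.imwrite('pics/s6z.png',cv2.resize(im,None,fx=11,fy=11,interpolation=cv2.INTER_CUBIC))
im=cv2.imread('pics/t6.png')[200:280,270:400]; cv2.imwrite('pics/t6z.png',cv2.resize(im,None,fx=6,fy=6,interpolation=cv2.INTER_CUBIC))
p=robot.get_image('scene'); f=p['frame'].astype(int)
np.set_printoptions(linewidth=200)
print(f[183:200,270:286,0]-f[183:200,270:286,2]); print(f[183:197,272:286].sum(2)//3)
```

```text
False
-0.1260867558368737 0.012687206837658912 [0.11907701 4.76381103 0.85032959] 12.3333
scene index 0.77 [ 0.4561 -0.0854  0.0879] -0.1903
scene mark_top 0.52 [ 0.4429 -0.0894  0.0852] -0.191
scene index 0.75 [ 0.4535 -0.0829  0.0863] -0.1872
scene index 0.64 [ 0.4419 -0.092   0.0872] -0.1933
scene mark_top 0.57 [ 0.4413 -0.0887  0.086 ] -0.19
scene mark_top 0.33 [ 7.178e-01  2.658e-01 -6.000e-04] 0.0896
scene index 0.68 [ 0.4545 -0.0849  0.0896] -0.1894
scene index 0.57 [ 0.5768 -0.0571  0.0677] -0.1911
scene mark_top 0.65 [ 0.4425 -0.0924  0.0902] -0.1939
top index 0.16 [0.472  0.6147 0.0045] 0.4865
[[-4 -4 -5 -3 -3 -5 -5 -5 -3 -3 -4 -5 -5 -5 -4 -3]
 [-4 -4 -4 -5 -5 -5 -3 -5 -3 -5 -4 -4 -5 -6 -4 -5]
 [-5 -4 -6 -4  0  0 -4 -4 -4 -5 -5 -5 -5 -4 -4 -6]
 [-6 -4 -4  4 37 25  4 -3 -3 -5 -5 -5 -3 -4 -6 -5]
 [-4 -4 -3  7 74 81 39 -1 -3 -5 -4 -5 -4 -6 -5 -5]
 [-4 -5 -2  6 72 98 59  6  2 -2 -3 -4 -3 -4 -5 -4]
 [-3 -4 -4  4 58 78 58 15  9  7 -2 -4 -3 -5 -5 -5]
 [-5 -4 -3  3 49 75 61 24 12  9 -2 -3 -4 -5 -3 -4]
 [-4 -4 -4  2 45 72 63 28  9  7  1 -3 -4 -3 -4 -4]
 [-4 -3 -4  4 46 72 67 35 12  
[... 505 characters left out ...]
1 150 151 153 153 152 154 154 153 153 155 154 155]
 [152 151 148 151 152 153 152 154 154 154 154 154 156 156]
 [151 146 128 137 146 153 155 154 153 155 157 156 156 157]
 [149 144 106 106 123 156 163 157 156 156 156 155 157 156]
 [150 143 101  86  97 143 165 173 159 154 157 155 157 156]
 [150 144 111  84  90 122 136 151 149 154 156 157 156 159]
 [151 144 112  89  88 116 113 117 138 154 157 156 156 157]
 [150 143 112  86  87 112 109 111 132 152 154 157 157 154]
 [150 145 114  87  88 111 108 104 104 134 152 154 155 152]
 [153 150 124  88  87 105  84  75  61  90 121 146 144 119]
 [154 150 129  90  85 103  61  48  42  50  74 105  98  68]
 [153 151 137  92  85  97  75  46  38  40  47  53  48  43]]
```

View pics/s6z.png

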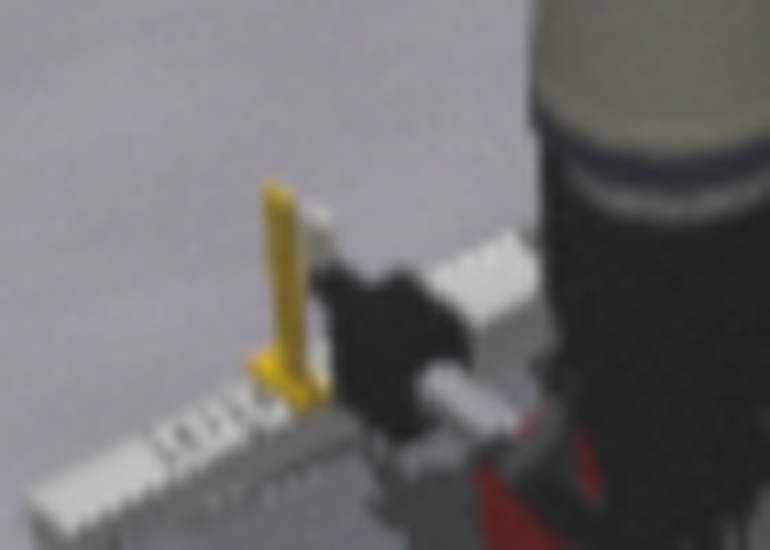

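View pics/t6z.png

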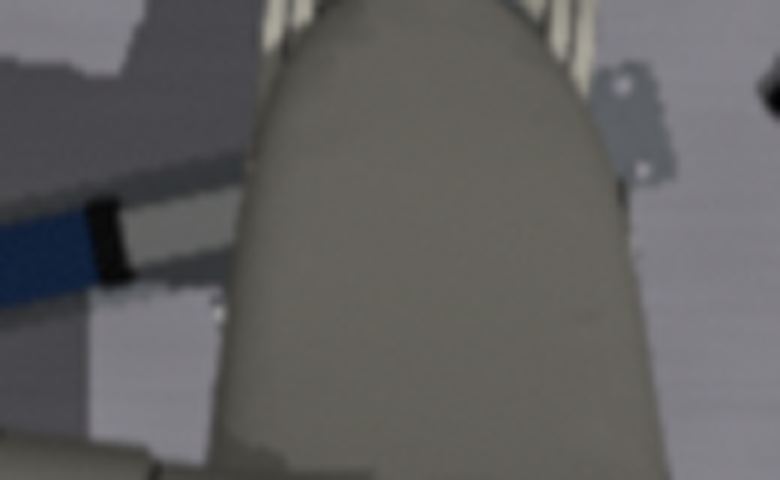

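Run:
```python
from h import *
p=robot.get_image('scene')
m=ray(p,274.9,186.1,.104)
for dx in(.013,.0165,.02):
  for y in (0,.005):
    print(dx,y,[(proj(p,[*(m+dx*ux+y*uy)[:2],z])-[274.9,186.1]).round(2) for z in(.103,.105,.107)])
# outline of fin for dx .0165
```

```text
0.013 0 [array([2.19, 1.9 ]), array([2.15, 1.45]), array([2.11, 0.99])]
0.013 0.005 [array([3.35, 1.35]), array([3.31, 0.89]), array([3.27, 0.44])]
0.0165 0 [array([2.78, 2.36]), array([2.74, 1.9 ]), array([2.7 , 1.44])]
0.0165 0.005 [array([3.93, 1.81]), array([3.9 , 1.35]), array([3.86, 0.89])]
0.02 0 [array([3.37, 2.81]), array([3.33, 2.36]), array([3.29, 1.9 ])]
0.02 0.005 [array([4.52, 2.26]), array([4.49, 1.8 ]), array([4.45, 1.34])]
```

Run:
```python
from h import *
f=cv2.imread('pics/top2.png')[:,:,::-1].astype(int)
np.set_printoptions(linewidth=220)
print('mark R-B rows238-252 cols340-356');print((f[238:252,340:356,0]-f[238:252,340:356,2]))
print('fin lum rows 238-256 cols 300-318');print(f[238:256,300:318].sum(2)//3);print((f[238:256,300:318,0]-f[238:256,300:318,2]))
im=f[225:260,295:360,::-1].astype(np.uint8); cv2.imwrite('pics/t2zz.png',cv2.resize(im,None,fx=12,fy=12,interpolation=cv2.INTER_NEAREST))
```

```text
mark R-B rows238-252 cols340-356
[[ -8  -8  -7  -5  -5  -5  -6  -5  -5  -5  -5  -5  -6  -5  -5  -5]
 [ -6  -5  -6  -5  -4  -5  -5  -3  -1  -4  -6  -4  -3  -4  -3  -2]
 [ -6  -5  -5  -5  -3   0   5  20  28   9  -2  -2  -1  -1  -1   0]
 [ -5  -5  -4  -4   1  19  37  59  67  30   7   0   0   0   1   1]
 [ -3  -3  -2  -2   5  30  56  70  72  43  21   4   0   0   0   1]
 [  0   0   0   0   3  22  56  63  63  59  45  10  -1   0   0   1]
 [  1   1   0   0   0  12  57  67  62  79  77  19  -1   0   0   1]
 [  1   0   1   1   0   9  60  85  77  90  92  24  -1   0   1   1]
 [  0   1   1   0  -1   8  57 101 106 100  80  17  -1   0   0   0]
 [  0   1   1   0   0   4  43 104 123 111  70  12  -2  -2  -2  -2]
 [  1   1   1   1  -1  -1  22  88 118 113  73  12  -4  -4  -4  -4]
 [  1   1   0  -1  -1  -2  10  58  80  78  52   8  -5  -5  -5  -5]
 [  0  -1  -1  -2  -4  -4   1  21  29  28  14  -2  -6  -5  -5  -4]
 [ -4  -4  -4  -4  -4  -4  -2   1   2   1  -3  -5  -5  -5  -5  -4]]
fin lum rows 238-256 cols 300-318
[[182 167  97  33  25  26  26  26  27  25  26  34  65  95 103 102 102 102]
 [182 170 109  45  
[... 1907 characters left out ...]
 -6  -5  -5  -5  -5  -4]
 [ -8  -8  -7  -7  -6  -6  -6  -5   4   8   1  -8  -7  -4  -4  -4  -3  -3]
 [ -7  -6  -6  -5  -5  -6  -6  -5   4   9   3  -7  -6  -3  -1  -1  -1   0]
 [ -5  -5  -6  -4  -5  -4  -4  -6   1   8   4  -2  -3  -1   0   1   0   1]
 [ -4  -5  -5  -5  -5  -3  -2  -2   0   3   2   1   0   0   1   1   1   1]
 [ -5  -5  -5  -4  -5  -4   0  -1   1   1   0   1   1   0   0   0   1   0]
 [ -5  -5  -5  -5  -4  -4   0   0   0   1   1   1   0   1   2   2   1   1]
 [ -5  -4  -4  -5  -5  -4  -1   0   0   0   1   1   0   1   1   2   0   0]
 [ -4  -4  -5  -5  -5  -5  -1   2   1   1   1   1   0   1   1   1   0   0]
 [ -5  -6  -5  -5  -5  -5  -2   1   1   1   1   0   0   0   1   0  -1  -1]]
```

View pics/t2zz.png

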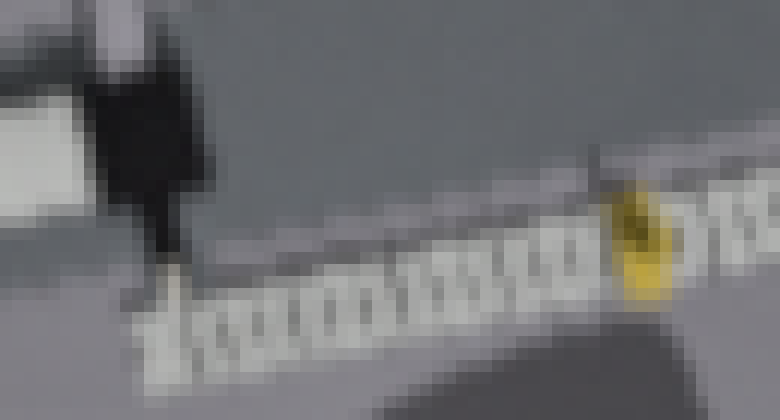

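Run:
```python
from h import *
p=robot.get_image('top')
i=ray(p,309,247.6,.105)
for u in (348.4,349.0,349.5):
  m=ray(p,u,247.5,.104); print(u,((i-m)@uy).round(4),((i-m)@ux).round(4),i.round(4),m.round(4))
# synth check: mark at candidate legs, outline of the blade top & bottom
f=np.array([*i[:2],0])
for L in(.125,.128,.131):
  c=f-L*uy-.018*ux
  print(L,[proj(p,c+a*ux+b*uy+[0,0,z]).round(1).tolist() for z in(.104,.03) for a in(-.006,.006) for b in(-.002,.002)])
```

```text
348.4 0.1221 0.0265 [0.4301 0.0354 0.105 ] [ 0.433  -0.0895  0.104 ]
349.0 0.124 0.0269 [0.4301 0.0354 0.105 ] [ 0.4331 -0.0914  0.104 ]
349.5 0.1255 0.0273 [0.4301 0.0354 0.105 ] [ 0.4331 -0.093   0.104 ]
0.125 [[349.7, 246.4], [348.5, 246.7], [348.9, 242.7], [347.7, 242.9], [347.6, 245.7], [346.4, 246.0], [346.8, 242.2], [345.6, 242.5]]
0.128 [[350.6, 246.2], [349.4, 246.5], [349.8, 242.5], [348.6, 242.7], [348.5, 245.5], [347.3, 245.8], [347.7, 242.0], [346.5, 242.3]]
0.131 [[351.6, 246.0], [350.3, 246.3], [350.7, 242.3], [349.5, 242.5], [349.3, 245.3], [348.2, 245.6], [348.5, 241.8], [347.4, 242.1]]
```

Run:
```python
from h import *
p0=np.load('p0.npy')
robot.move_linear((p0-0.1273*uy).tolist(),velocity=.03,stop_force=40)
robot.hold(.2)
q=np.array(robot.read_tcp_pos()); np.save('q.npy',q)
print((q-p0)@uy)
# slide pinched, 8 mm test
print(robot.move_linear((q-0.008*ux).tolist(),velocity=.02,stop_force=60))
d=np.array(robot.read_tcp_pos())-q
print(d@ux,d@uy,robot.read_ft_force(),np.linalg.norm(robot.read_ft_force()),robot.read_width(),robot.read_time_s())
p=pic('scene','s7'); im=cv2.imread('pics/s7.png')[170:240,250:350]; cv2.imwrite('pics/s7z.png',cv2.resize(im,None,fx=7,fy=7,interpolation=cv2.INTER_CUBIC))
```

```text
-0.12686953279333624
False
0.00010937897912681322 -0.0004894037298904507 [ 28.50106685  12.23903526 -22.86850327] 38.536647982186345 0.012492760606233277 14.2167
```

View pics/s7z.png

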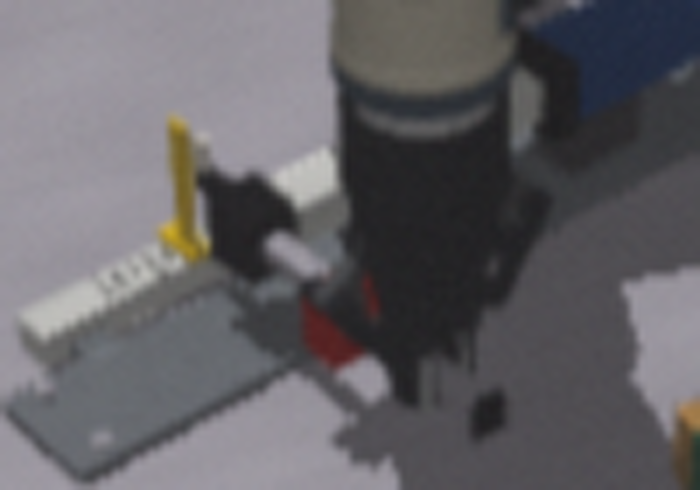

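The fin is just right of the yellow blade, about level. A full pinch does not slip at 30 N, so I'll undo that offset and loosen the jaws slightly. The spring will keep the bar against one finger, and I'll slide straddling it.

Run:
```python
from h import *
q=np.load('q.npy'); p0=np.load('p0.npy')
t=p0-0.1273*uy
robot.move_linear(t.tolist(),velocity=.03)
print(robot.read_ft_force())
robot.move_gripper(0.0165); robot.hold(.1)
print(robot.read_width(),robot.read_ft_force(),(np.array(robot.read_tcp_pos())-p0)@uy)
print(robot.move_linear((t-0.008*ux-.0008*uy).tolist(),velocity=.02,stop_force=30))
d=np.array(robot.read_tcp_pos())-q
print(d@ux,d@uy,robot.read_ft_force(),robot.read_width(),robot.read_time_s())
p=pic('scene','s8'); im=cv2.imread('pics/s8.png')[170:240,250:350]; cv2.imwrite('pics/s8z.png',cv2.resize(im,None,fx=7,fy=7,interpolation=cv2.INTER_CUBIC))
```

```text
[1.3979323  5.97050383 1.28830803]
0.01666630190156306 [0.80045717 5.72241987 0.31486996] -0.1269237162734996
False
-0.008022801100795946 -0.0008894797845733566 [0.49115745 5.26928201 0.91643406] 0.016449852519134913 15.5417
```

View pics/s8z.png

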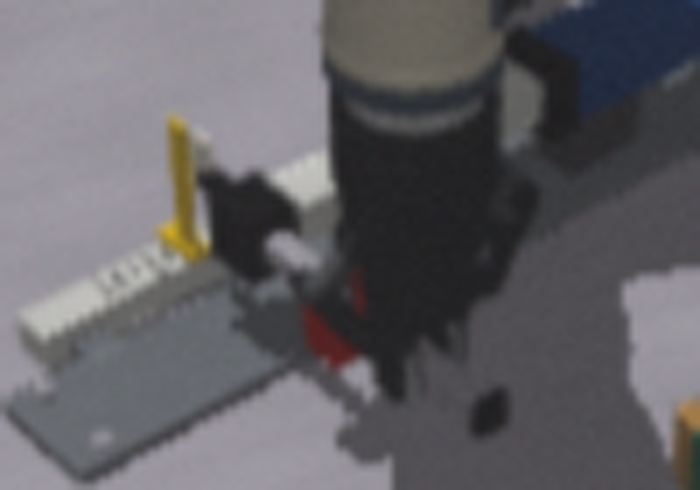

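Run:
```python
from h import *
q=np.load('q.npy'); p0=np.load('p0.npy')
t=p0-0.1281*uy
for s in (.03,.055,.078,.1):
    r=robot.move_linear((t-s*ux).tolist(),velocity=.03,stop_force=15)
    d=np.array(robot.read_tcp_pos())-q
    print(s,r,d.round(4)@ux,d@uy,np.round(robot.read_ft_force(),2),robot.read_time_s())
    if r: break
p=pic('scene','s9'); im=cv2.imread('pics/s9.png')[170:240,250:350]; cv2.imwrite('pics/s9z.png',cv2.resize(im,None,fx=7,fy=7,interpolation=cv2.INTER_CUBIC))
```

```text
0.03 False -0.030188716232966678 -0.0010087858764652262 [0.99 5.11 1.29] 16.475
0.055 False -0.05419923180244183 -0.0012231907023458972 [ 3.24  5.1  -0.7 ] 17.4583
0.078 False -0.07738515014883361 -0.0013299831813883458 [ 3.82  5.19 -0.58] 18.375
0.1 True -0.08419983434492644 -0.001408784804526769 [1.93 4.12 1.51] 18.8167
```

View pics/s9z.png

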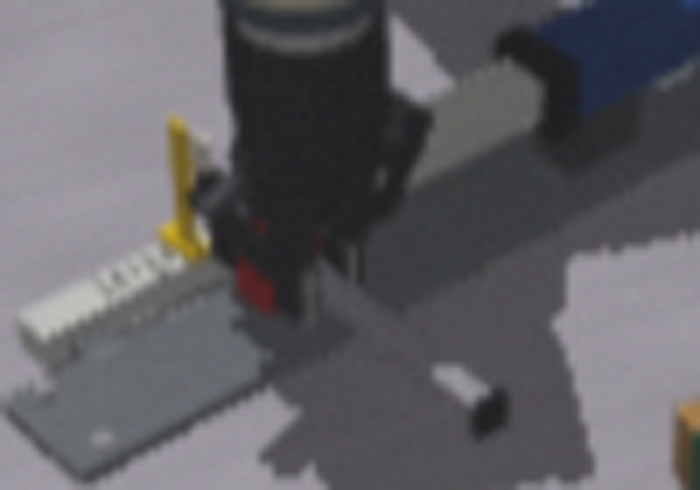

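The cam met a hard stop after 84 mm of travel, against 85 mm predicted. I'll push once more firmly to confirm it's home, then pinch again and check the fin.

Run:
```python
from h import *
q=np.load('q.npy'); p0=np.load('p0.npy')
t=p0-0.1281*uy
def st(n):
    d=np.array(robot.read_tcp_pos())-q
    print(n,(d@ux).round(4),((d+q-p0)@uy).round(4),np.round(robot.read_ft_force(),2),round(robot.read_width(),4),robot.read_time_s())
r=robot.move_linear((t-.1*ux).tolist(),velocity=.02,stop_force=25); st(r)
r=robot.move_linear((t-.0875*ux).tolist(),velocity=.02); st('press')
robot.move_gripper(0.0); robot.hold(.2); st('closed')
t2=p0-0.1275*uy-.0875*ux
robot.move_linear(t2.tolist(),velocity=.02); robot.hold(.2); st('adj')
for k in range(3):
  p=pic('scene','s10')
  for n in('index','mark_top','cam_center'):
    for d in robot.landmark_of(p,n)[:1]: Q=w(p,d['at']);print(n,round(d['conf'],2),Q.round(4),(Q@uy).round(4),(Q@ux).round(4))
f=p['frame'].astype(int)
np.set_printoptions(linewidth=200)
print(f[183:198,270:286,0]-f[183:198,270:286,2])
im=cv2.imread('pics/s10.png')[170:240,250:350]; cv2.imwrite('pics/s10z.png',cv2.resize(im,None,fx=7,fy=7,interpolation=cv2.INTER_CUBIC))
pic('top','t10')
```

```text
True -0.0839 -0.1286 [2.06 4.69 1.26] 0.0169 19.275
press -0.084 -0.129 [11.69  7.88 -4.47] 0.0167 19.5917
closed -0.084 -0.1289 [ 9.86  6.76 -1.75] 0.0129 20.0083
adj -0.0839 -0.1283 [10.09  7.57 -1.97] 0.0127 20.4583
index 0.77 [ 0.4584 -0.0877  0.0879] -0.193 0.4249
mark_top 0.61 [ 0.4448 -0.0921  0.0843] -0.1941 0.4106
cam_center 0.53 [ 0.5274 -0.0718  0.0687] -0.1938 0.4957
index 0.65 [ 0.4581 -0.0854  0.0874] -0.1907 0.4252
mark_top 0.64 [ 0.4451 -0.092   0.0869] -0.1941 0.4109
cam_center 0.44 [ 0.5246 -0.0716  0.0687] -0.1929 0.493
index 0.64 [ 0.4586 -0.0885  0.0893] -0.1939 0.425
mark_top 0.54 [ 0.4649  0.6155 -0.0014] 0.4889 0.5966
cam_center 0.47 [ 0.5253 -0.0704  0.0663] -0.1919 0.494
[[ -4  -3  -3  -4  -5  -4  -5  -5  -4  -4  -3  -4  -2  -1  -2  -2]
 [ -3  -4  -5  -5  -5  -4  -5  -5  -4  -4  -5  -4  -3  -1   0  -1]
 [ -4  -6  -6  -4   0  -1  -3  -4  -4  -6  -5  -4  -6  -1  -1  -1]
 [ -5  -5  -4   4  38  26   4  -3  -3  -4  -4  -6  -6  -3  -2  -2]
 [ -5  -5  -3   9  76  81  41   0  -2  -4  -4  -4  -4  -3  -2  -3]
 [ -4  -4  -2   6  71 100  60   8   0  -4  -5  -5  -5  -3  -1   0]
 [ -4  -4  -4   4  59  80  59  19   9   2  -4  -4  -5  -2  -1  -2]
 [ -5  -4  -5   3  50  76  65  29  11   6  -4  -4  -4  -1  -3  -2]
 [ -5  -5  -5   3  45  75  66  29  11   6  -3  -4  -3  -1   0  -2]
 [ -3  -4  -4   2  46  74  69  36  12   7  -3  -6  -3  -2  -1  -3]
 [ -5  -4  -6   2  43  74  72  43  12   7  -3  -4  -3  -3  -2  -2]
 [ -5  -4  -4   1  32  70  73  42  10   5  -2  -2  -3  -3   0   0]
 [ -5  -5  -3   1  24  68  70  39   5   2  -1  -3  -2  -1  -1  -1]
 [ -5  -4  -3  -3  13  64  69  35   4  -2  -2  -2  -2  -3  -1  -1]
 [ -4  -4  -5  -4   4  60  59  19  -3  -3  -5  -3  -3  -2  -1   0]]
```

View pics/s10z.png

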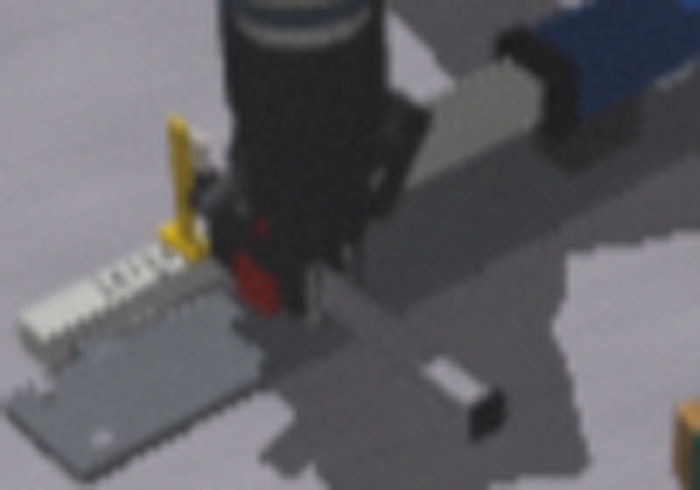

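View pics/t10.png

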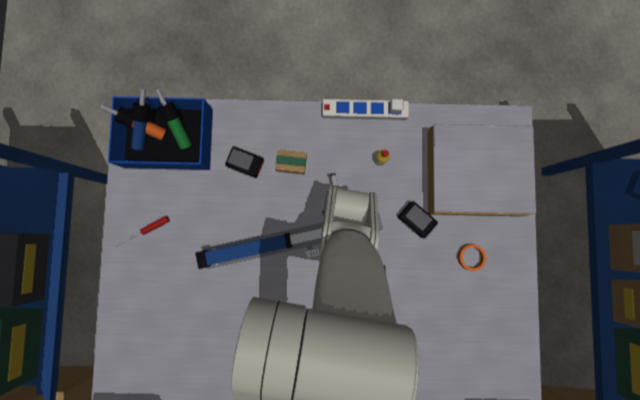

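Run:
```python
from h import *
robot.hold(.3); print(robot.read_tcp_pos(),robot.read_ft_force(),robot.read_width(),robot.read_time_s())
robot.job_done()
```

```text
[ 0.5510603  -0.06739664  0.05443907] [11.40539531  7.37896193 -1.73999186] 0.012625008669425725 21.4083
the job is handed in; nothing more can be done
```

I pulled the leg out about 127–128 mm to the yellow mark and slid the red cam lever home. I handed the job in at 21.4 s, still gripping the handle at 12.6 mm jaw opening, under a steady force of about 14 N.

- **Method:** A full pinch did not slide along the bar at about 38 N. I went back to the mark and eased the jaws to 16.5 mm, so the spring held the bar against one finger during the slide. The lever met a hard stop after 84 mm, against 85 mm predicted. I then pinched the bar again.
- **Leg position:** My last checks put the fin between about 1 mm past and 1.5 mm short of the mark.
- **Disagreement:** Early estimates of where the mark stood ranged from 122 to 132 mm. A reading from the top camera before the arm blocked it gave the highest value. The close-range comparisons just before and at the end agreed to about 2 mm, so I went with those.
- **Cam:** It measured 68–71 mm from the fin, against 71 mm when home, and it did not move when I pushed it again.
- **Other objects:** The last top picture shows the other things on the counter where they started.

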